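# Turn the oil-stick carousel until red faces front

## Robot

A 7-joint arm with a two-finger parallel gripper is mounted at the origin on the work surface. World frame = base frame: x ahead of the robot, y to its left, z up, the work surface at z = 0. Lengths are in m, angles in rad, forces in N, time in s.
With the tool pointing down it reaches from about 0.425 to 0.95 m from the base axis. Payload 4.7 kg.
Tool frame: the origin (TCP) lies between the finger pads; the fingertips stand 25 mm ahead of it and the grasp point (between the pads) lies 6 mm ahead of it; x points along the fingers, z is the direction in which the jaws open and shut, and the axes are right-handed (so a half turn about x gives the same grasp; the last joint's range is limited). The gripper opens to 85 mm and grips with 20 to 120 N. Pads are 22 mm wide; open, the fingers measure 114 mm over their backs; the gripper's body (76 mm by 85 mm) begins 54 mm behind the grasp point. The pads swing forward as they close: fully open they stand 13 mm farther back than shut.
Start: joints at [-1.338, 0.469, -0.049, 1.532, 0.024, 1.141, -0.082], TCP at [0.175, 0.652, 0.256] pointing down, gripper open.
Joint ranges: [-2.59, 2.59], [-0.33, 1.99], [-1.39, 1.29], [0.1, 2.45], [-1.04, 4.18], [0.21, 1.99], [-2.66, 2.66]. Speed limits (rad/s): [2.57, 2.57, 3.14, 3.14, 3.14, 3.14, 3.14].

## Interface

Orientations are given as a 3x3 rotation matrix whose columns are the frame's x, y, z axes.
In Python, from rig import * gives the robot as it stands. Calls block until the motion is done:
- movep(position, orientation): joint-space move of the TCP to a pose.
- move_l(position, attitude=None, feed=0.15, until_force=None): straight line of the TCP; attitude=None keeps the orientation; feed is the mean speed in m/s. With until_force (N) it stops when the force on the tool has changed by that much, and returns True; else False.
- move_joints(angles): joint-space move.
- command_gripper(opening, newtons=None): finger opening in m; newtons is the grip in N (None keeps the last); returns when the fingers have stopped.
- sleep(seconds).
- inverse_kinematics(position, orientation): joint angles nearest the present ones, or None.
- sense(): the state.
- camera(name): name is "scene" or "top" or "wrist"; returns (picture, depth): 400x640x3 uint8, red, green, blue; 400x640 float32, m along the optical axis (not along the pixel's ray), 0 where there is no reading.
- camera_params(name): a dict with "K" (3x3 intrinsics, pixels), "dist" ([k1, k2, p1, p2, k3] as OpenCV has them; the pictures are not rectified), "position" and "rotation" of the camera in the world; the wrist camera has in their place "tool_from_camera" (4x4, takes a point from camera to tool coordinates, whose origin is the TCP and whose axes are the tool frame's). Camera axes: x right, y down, z forward; pixel columns grow to the right and rows downward; lengths in m; the calibration is good to about 2 mm. A picture is of the moment at which its call begins: read the wrist's pose just before it. camera_params takes no time and is no camera call.
A pose or a line that the arm cannot do raises Unreachable and nothing moves.
- finish_job(): hands the job in, once; it reports no verdict.
The state is a dict: "time_s": time; "joint_pos": joint angles; "qd": joint speeds; "joint_efforts": joint torques, N m; "position": TCP position; "tcp_rot": TCP orientation; "wrist_force": force on the tool from outside, world axes, zero at the start; "ft_torque": the same for the moment, N m; "finger_gap": finger opening in m.
Only numpy, scipy, OpenCV 4.12 (cv2) and the standard library are available. Lean on these libraries where they do the work, as an engineer would, in place of code of your own. Each camera call takes 0.05 s, during which the arm holds its last target. There are 200 camera calls.

## Task

Turn the oil-stick carousel by gently pushing one of the brass pegs on its rim with the fingertips, until the red stick faces front, in line with the yellow arrow on the foot, and leave it at rest there. Touch none of the sticks, keep them all standing in their tins, do not fling the carousel round, and leave the other things on the table where they are.

Things in the scene. Friction and masses are not known exactly. Their poses are not given: they have to be found in the camera images.
- carousel_hub (a point): Point on the turning axis at the top of the carousel's level round white deck (250 mm across, 12 mm thick, top 32 mm above the table); its axes turn with the deck. A brass post 28 mm across, 50 mm high, stands here. Five dark square tins (37 mm wide, 30 mm high) are fixed on the deck evenly round the axis, centres 60 mm from it, each with one oil stick.
- rim_peg (a point): Centre of the top of one of five like upright brass finger pegs fixed along the deck's rim: 14 mm across, 36 mm high, tops 68 mm above the table, 113 mm from the axis, 72 degrees apart, each half-way (36 degrees) between the directions of two neighbouring tins.
- carousel (a joint): Turning angle of the carousel deck, rad: 0 as it stands at the start, growing counter-clockwise seen from above. It turns easily both ways (its ends lie nearly two whole turns away) (friction 0.08 N m, about 0.7 N at a peg) and stays where it is left.
- carousel_base: The fixed foot under the deck, dark round plate 170 mm across with a black tongue 50 mm wide and 12 mm high that reaches out under the rim to 170 mm from the axis on the front side, with a yellow arrow on it pointing outward. Origin on the turning axis at table height; its -x axis points along the tongue, to the front.
- front_mark (a point): Unseen point over the foot, 60 mm from the turning axis in the direction of the tongue and arrow, 65 mm above the table: the middle of the stick that faces front stands here.
- stick_tin: Dark open tin, 100 x 140 mm, 60 mm high, with six stick stubs in it up to 86 mm high; bystander. Origin: centre of its underside.
- oil_bottle: Amber bottle, 66 mm across, 150 mm high, black cap; bystander. Origin: centre of its underside.
- tape_roll: Roll of tape lying flat, 90 mm across, 25 mm high; bystander beside the carousel. Origin: centre of its underside.
- palette_knife: Palette knife, 200 mm long, lying flat beside the carousel; bystander. Its x axis runs along it.
- red_stick_mid (a point): Middle of the stub of red oil stick, 30 mm above its foot: an upright stick 28 mm across and 60 mm high in white paper with a red band and a red tip, standing loose in one of the carousel's tins; its top is 95 mm above the table. The one to bring to the front.
- blue_stick_mid (a point): Middle of the stub of blue oil stick, 30 mm above its foot: an upright stick 28 mm across and 60 mm high in white paper with a blue band and a blue tip, standing loose in one of the carousel's tins; its top is 95 mm above the table.
- green_stick_mid (a point): Middle of the stub of green oil stick, 30 mm above its foot: an upright stick 28 mm across and 60 mm high in white paper with a green band and a green tip, standing loose in one of the carousel's tins; its top is 95 mm above the table.
- yellow_stick_mid (a point): Middle of the stub of yellow oil stick, 30 mm above its foot: an upright stick 28 mm across and 60 mm high in white paper with a yellow band and a yellow tip, standing loose in one of the carousel's tins; its top is 95 mm above the table.
- white_stick_mid (a point): Middle of the stub of white oil stick, 30 mm above its foot: an upright stick 28 mm across and 60 mm high in white paper with a white band and a white tip, standing loose in one of the carousel's tins; its top is 95 mm above the table.

How it is judged:
At the end, for the whole second after the job is handed in: The red stick stands within 12 mm (about 11 degrees of turn) of the point in front of the axis along the arrow, the carousel is at rest (below 0.05 rad/s), and all five sticks stand upright (within 0.2 rad) and down in their tins (horizontal distance between red_stick_mid and front_mark below 0.012 m and velocity of joint carousel between -0.05 and 0.05 rad/s and height (world z) of each of red_stick_mid, blue_stick_mid, green_stick_mid, yellow_stick_mid, white_stick_mid below 0.075 m and angle between each of red_stick_mid, blue_stick_mid, green_stick_mid, yellow_stick_mid, white_stick_mid's own z axis and vertical below 0.2 rad); the robot touches nothing.
It fails at once if a stick is lifted more than 10 mm out of its tin or tipped (height (world z) of any of red_stick_mid, blue_stick_mid, green_stick_mid, yellow_stick_mid, white_stick_mid above 0.075 m or angle between any of red_stick_mid, blue_stick_mid, green_stick_mid, yellow_stick_mid, white_stick_mid's own z axis and vertical above 0.3 rad).
It fails at once if the robot touches a stick (over 0.5 N) (contact force between any of the fingers, the arm and red_stick above 0.5 N or contact force between any of the fingers, the arm and blue_stick above 0.5 N or contact force between any of the fingers, the arm and green_stick above 0.5 N or contact force between any of the fingers, the arm and yellow_stick above 0.5 N or contact force between any of the fingers, the arm and white_stick above 0.5 N).
It fails at once if the carousel is pushed or gripped with more than 20 N (contact force between any of the fingers, the arm and carousel above 20 N).
It fails at once if the carousel is flung round faster than 3 rad/s (velocity of joint carousel above 3 rad/s or velocity of joint carousel below -3 rad/s).
It fails at once if a bystander is moved more than 20 mm (distance of any of stick_tin, oil_bottle, tape_roll, palette_knife from where it was at the start of the episode above 0.02 m).
It also fails if it takes over 58 s, if anything falls off the work surface, if the arm or the gripper's body presses on something with over 40 N, if the wrist force passes 120 N, or if a joint passes its speed limit or range.

## Working session

There is one attempt and no reset: what is moved stays moved. The work goes in short steps, each a Python script; the robot and the scene stay as the last script left them, time stands still between calls to the robot, and variables do not carry over. Pictures are saved under pics/ and viewed, about 8 in all and at most 12, crops included, and the job is handed in when it is done.

```bash
mkdir -p pics; ls; cat > h.py <<'E'
from rig import *
import numpy as np, cv2
def shot(n,f):
    p,d=camera(n); cv2.imwrite(f'pics/{f}.png',p[:,:,::-1]); np.save(f'pics/{f}.npy',d); return p,d
def world(n,u,v,z):
    c=camera_params(n); q=cv2.undistortPoints(np.array([[[u,v]]],float),np.array(c['K']),np.array(c['dist']))[0,0]
    r=np.array(c['rotation'])@np.array([q[0],q[1],1]); o=np.array(c['position']); return o+r*(z-o[2])/r[2]
E
python3 - <<'E'
from h import *
shot('top','t0');shot('scene','s0');print(camera_params('top'));print(sense()['tcp_rot'],sense()['time_s'])
E
```

```text
pics
{'K': array([[379.1719866 ,   0.        , 313.46269678],
       [  0.        , 379.1719866 , 198.02660782],
       [  0.        ,   0.        ,   1.        ]]), 'dist': array([-0.04868799,  0.        ,  0.        ,  0.        ,  0.        ]), 'position': array([0.40544867, 0.00579336, 1.13703908]), 'rotation': array([[ 0.02528795, -0.98663791,  0.16095391],
       [-0.99954356, -0.02229263,  0.02038878],
       [-0.01652825, -0.16139603, -0.9867513 ]])}
[[-3.89925519e-04 -9.65934971e-01  2.58784621e-01]
 [-1.71650510e-03  2.58784905e-01  9.65933448e-01]
 [-9.99998451e-01 -6.75630186e-05 -1.75893914e-03]] 0.1
```

View pics/t0.png

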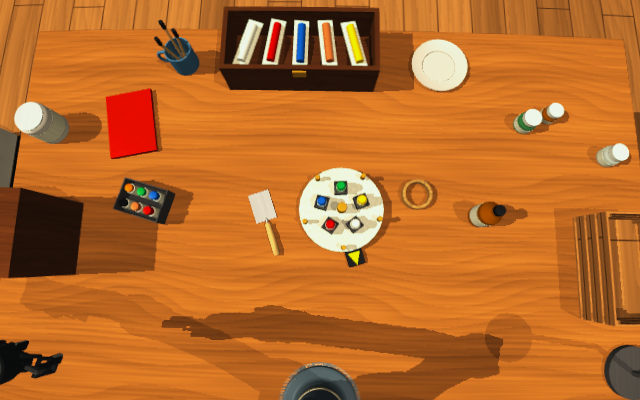

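View pics/s0.png

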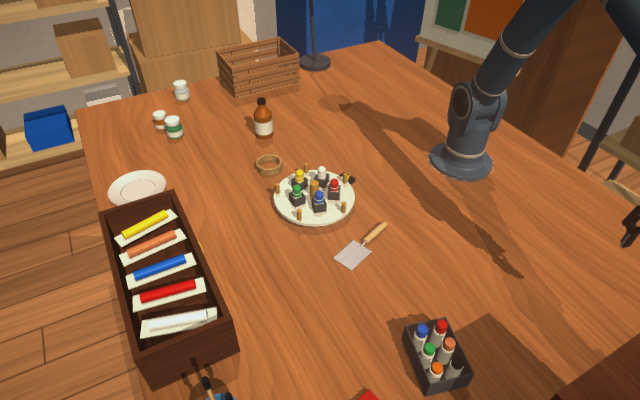

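Top view: carousel centred near px (342,209), red stick at (330,224), arrow at (355,258), pegs near (306,221), (343,247), (379,219), (363,178), (318,178). I'll zoom in for a finer measurement.

```bash
python3 - <<'E'
from h import *
p=cv2.imread('pics/t0.png'); c=p[155:275,235:445]; cv2.imwrite('pics/t0c.png',cv2.resize(c,None,fx=3.8,fy=3.8,interpolation=cv2.INTER_CUBIC))
for n,u,v,z in [('hubtop',342,207.5,.082),('red',330.5,224,.095),('arrow',355,258,.012),('blue',320.5,201,.095),('green',341,186,.095),('yel',362,200,.095),('white',355,223,.095),
 ('pA',318,178,.068),('pB',363,178,.068),('pC',305,221,.068),('pD',343,247,.068),('pE',380,219,.068),('tape',417,194,.02),('knifetip',262,192,0),('knifeend',277,254,.01)]:
  print(n,world('top',u,v,z)[:2].round(3))
hsv=cv2.cvtColor(p,cv2.COLOR_BGR2HSV); m=((hsv[...,1]<60)&(hsv[...,2]>150)).astype('uint8'); m[:150]=0;m[265:]=0;m[:,:290]=0;m[:,395:]=0
h=cv2.convexHull(cv2.findNonZero(m)); w=np.array([world('top',*x[0],.032)[:2] for x in h]);A=np.c_[2*w,np.ones(len(w))];s=np.linalg.lstsq(A,(w**2).sum(1),rcond=None)[0];print('deck',s[:2],np.sqrt(s[2]+s[:2]@s[:2]))
E
```

```text
hubtop [ 0.552 -0.053]
red [ 0.504 -0.021]
arrow [ 0.414 -0.097]
blue [0.567 0.008]
green [ 0.611 -0.049]
yel [ 0.573 -0.108]
white [ 0.508 -0.089]
pA [0.639 0.016]
pB [ 0.641 -0.113]
pC [0.513 0.05 ]
pD [ 0.443 -0.058]
pE [ 0.524 -0.162]
tape [ 0.607 -0.28 ]
knifetip [0.606 0.187]
knifeend [0.42  0.132]
deck [ 0.55562849 -0.05265157] 0.12341708425356142
```

View pics/t0c.png

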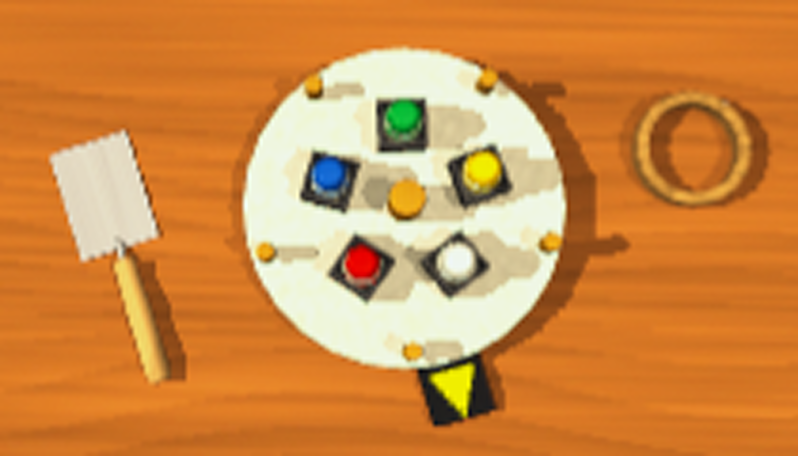

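Crop: pegs sit 36° from the sticks as specified; the hub fit from deck and pegs agrees at about (0.553,-0.053). Next I get the arrow direction, then push peg E (right-hand side) counter-clockwise in stages.

```bash
cat >> h.py <<'E'
H=np.array([.553,-.053])
def pose(deg,z=.070,r=.115):
    a=np.radians(deg); c,s=np.cos(a),np.sin(a)
    R=np.array([[0,s,-c],[0,-c,-s],[-1,0,0.]])
    return np.array([H[0]+r*c,H[1]+r*s,z]),R
def measure(f):
    p,d=shot('top',f); hsv=cv2.cvtColor(p,cv2.COLOR_RGB2HSV)
    y,x=np.mgrid[:400,:640]; o={}
    for n,lo,hi,z,k in [('red',-8,5,.093,0),('blue',100,125,.093,-144),('green',50,75,.093,144-360+144),('arrow',27,33,.012,0)]:
        hh=hsv[...,0].astype(int); hh[hh>170]-=180
        m=(hh>=lo)&(hh<=hi)&(hsv[...,1]>180)&(hsv[...,2]>110)
        m&=((y>235)&(y<285)&(abs(x-356)<25)) if n=='arrow' else (np.hypot(x-342,y-207)<36)
        w=world('top',x[m].mean(),y[m].mean(),z)[:2]; v=w-H
        o[n]=(m.sum(),w.round(4),round(float(np.hypot(*v)),4),round(float(np.degrees(np.arctan2(v[1],v[0]))%360),1)) if m.any() else None
    return o
E
python3 - <<'E'
from h import *
print(measure('t1'))
a=world('top',235+451/3.8,155+366/3.8,.012);b=world('top',235+466/3.8,155+418/3.8,.012);d=(b-a);print(a,b,np.degrees(np.arctan2(d[1],d[0]))%360)
assert np.linalg.det(pose(236)[1])>0
command_gripper(0.0,20)
movep(*pose(236,.22)); print(sense()['time_s'])
move_l(*pose(236,.072),feed=.12,until_force=8)
s=sense();print(s['time_s'],s['position'],s['wrist_force'],s['joint_pos'],s['finger_gap'])
shot('top','t2');shot('wrist','w2');shot('scene','s2')
a=cv2.imread('pics/t2.png')[140:280,250:440];b=cv2.imread('pics/s2.png')[110:260,200:400]
cv2.imwrite('pics/c2.png',np.hstack([cv2.resize(a,(400,295),interpolation=2),cv2.resize(b,(393,295),interpolation=2)]))
E
```

```text
{'red': (np.int64(61), array([ 0.5059, -0.0196]), 0.0577, 144.6), 'blue': (np.int64(49), array([0.5699, 0.006 ]), 0.0614, 74.0), 'green': (np.int64(52), array([ 0.614 , -0.0479]), 0.0612, 4.8), 'arrow': (np.int64(94), array([ 0.4192, -0.0953]), 0.1404, 197.5)}
[ 0.43300343 -0.0931554   0.012     ] [ 0.39356321 -0.10507633  0.012     ] 196.81760470427358
3.9333
5.3167 [ 0.48919593 -0.148513    0.07260527] [-0.02699234  0.59933114 -0.15035434] [-0.31274319  0.53848744  0.68379459  2.10938791 -0.54742325  0.67241499
  1.71956659] 0.0002626111270490997
```

View pics/c2.png

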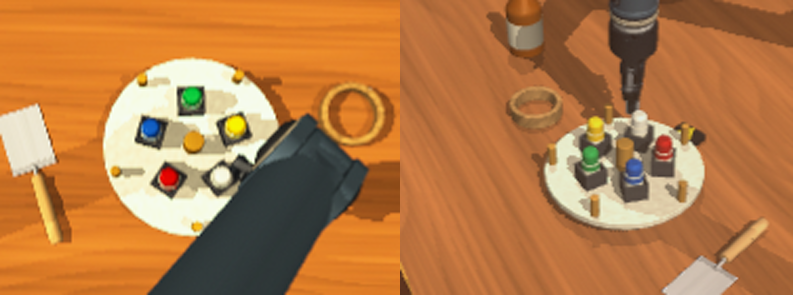

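The closed fingers stand at the rim between two pegs, touching nothing (force about 0.6 N). I push along the arc about 40°, then check.

```bash
python3 - <<'E'
from h import *
for g in np.arange(242,287,4):
    hit=move_l(*pose(g,.072),feed=.04,until_force=10)
    s=sense();print(g,hit,round(s['time_s'],2),s['wrist_force'].round(1))
    if hit: break
print(measure('t3')); shot('scene','s3')
a=cv2.imread('pics/t3.png')[140:280,250:440];b=cv2.imread('pics/s3.png')[110:260,200:400]
cv2.imwrite('pics/c3.png',np.hstack([cv2.resize(a,(400,295),interpolation=2),cv2.resize(b,(393,295),interpolation=2)]))
E
```

```text
242 False 5.92 [-0.3  0.8 -0.2]
246 False 6.27 [ 0.5  1.  -0.1]
250 False 6.62 [ 0.3 -0.1 -0.2]
254 False 6.97 [ 0.3 -0.  -0.1]
258 False 7.32 [-0.7  0.6 -0.2]
262 False 7.67 [-0.2 -0.4 -0.2]
266 False 8.02 [-0.3  1.1  0.2]
270 False 8.37 [-0.4  0.   0.3]
274 False 8.72 [ 1.1 -0.2 -0.5]
278 False 9.07 [ 0.6  0.1 -0.8]
282 False 9.42 [-0.2  0.1  0.8]
286 False 9.77 [ 0.3 -0.5  1.3]
{'red': (np.int64(63), array([ 0.4966, -0.0583]), 0.0566, 185.4), 'blue': (np.int64(60), array([0.5312, 0.0029]), 0.06, 111.3), 'green': (np.int64(48), array([ 0.5998, -0.0112]), 0.0628, 41.8), 'arrow': None}h.py:20: RuntimeWarning: Mean of empty slice.
  w=world('top',x[m].mean(),y[m].mean(),z)[:2]; v=w-H
  ret = ret.dtype.type(ret / rcount)
```

View pics/c3.png

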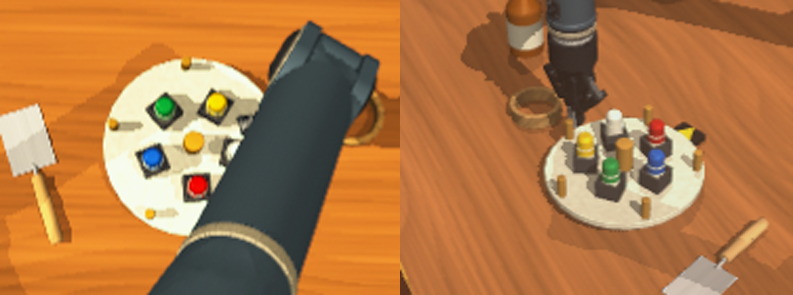

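The carousel turned about 38° and red is now at about 184–185°. I push about 12.5° more, back off, lift and check from clear of the view.

```bash
python3 - <<'E'
from h import *
for g in [290,294,298.5]: print(move_l(*pose(g,.072),feed=.03,until_force=10))
sleep(.2)
move_l(*pose(293,.072),feed=.03); move_l(*pose(293,.22),feed=.12)
p,R=pose(293,.25); movep(np.array([.55,-.35,.26]),R)
o=measure('t4');print(o, sense()['time_s'])
t,r=np.array(o['arrow'][1])-H,o['red'][1]
for h in (H,np.array([.5556,-.0527])):
  d=np.array([-np.cos(np.radians(17.2)),-np.sin(np.radians(17.2))]);print('err mm',1000*np.linalg.norm(h+.06*d-r))
a=cv2.imread('pics/t4.png')[155:275,235:445]; cv2.imwrite('pics/c4.png',cv2.resize(a,None,fx=3.8,fy=3.8,interpolation=2))
E
```

```text
False
False
False
{'red': (np.int64(60), array([ 0.4984, -0.0706]), 0.0573, 197.9), 'blue': (np.int64(47), array([ 0.52  , -0.0033]), 0.0597, 123.6), 'green': (np.int64(52), array([ 0.5898, -0.0032]), 0.0619, 53.5), 'arrow': (np.int64(96), array([ 0.4194, -0.0952]), 0.1401, 197.5)} 14.1167
err mm 2.7204355683194033
err mm 0.1960380004507099
```

View pics/c4.png

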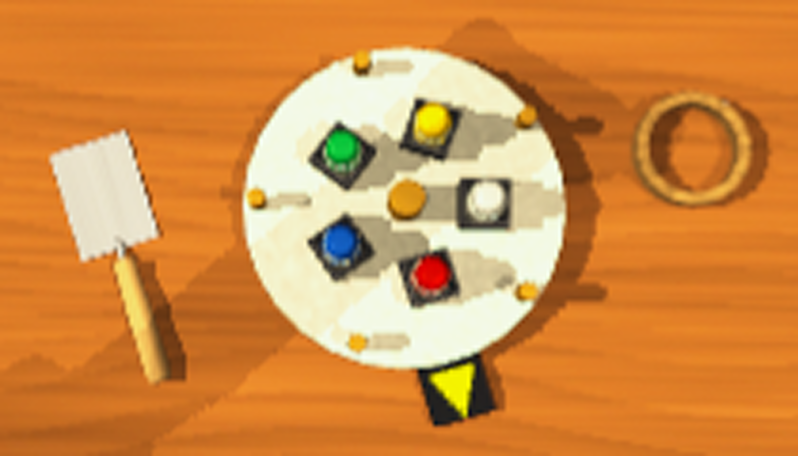

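The red stick (432,272) lines up with the hub and the arrow (456,388). All the sticks are upright in their tins, and the knife and tape haven't moved.

```bash
python3 -c "
from rig import *
sleep(.5);print(finish_job())"
```

```text
the job is handed in; nothing more can be done
None
```

I turned the carousel about 51° counter-clockwise, so the red stick now faces front in line with the arrow, and handed the job in. I pushed one rim peg with the closed fingertips in two slow stages, then backed off and lifted clear.

- **Alignment:** in the last top picture the red stick stood at 197.9° and the arrow at 197.5°. That puts the stick about 0–3 mm from the front point, depending on which hub estimate is used; the limit is 12 mm.
- **Other sticks:** the blue and green angles, used as a cross-check, put red at about 196–198°, so they agree within 2°. All five sticks look upright in their tins.
- **Bystanders:** the tape and knife look unmoved. The bottle and stick tin are outside that last crop, and I did not check them again.
- **Force and speed:** wrist force readings during the first stage stayed under 2 N, and the 10 N stop never tripped in either stage. I took only one picture after the push, so I did not measure that the carousel is at rest; the fingers were already clear.
- **Time:** the robot clock read about 14 s at the last check, well under the 58 s limit.

No check failed.

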